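# Zero the film densitometer

### The arm

A 6-joint arm with a two-finger parallel gripper is mounted at the origin on the work surface. World frame = base frame: x ahead of the robot, y to its left, z up, the work surface at z = 0. Lengths are in m, angles in rad, forces in N, time in s.
With the tool pointing down it reaches from about 0.25 to 0.725 m from the base axis. Payload 4 kg.
Tool frame: the origin (TCP) lies where the fingers leave the gripper's body, on its centre line; the fingertips stand 73 mm ahead of it and the grasp point (between the pads) lies 54 mm ahead of it (bot.tips_ahead is the z of the fingertips in the tool frame, in m); z points along the fingers, y is the direction in which the jaws open and shut (so a half turn about z gives the same grasp; the last joint's range is limited). The gripper opens to 85 mm and grips with 20 to 120 N. Pads are 22 mm wide; open, the fingers measure 114 mm over their backs; the gripper's body (76 mm by 85 mm) begins 54 mm behind the grasp point. The pads swing forward as they close: fully open they stand 13 mm farther back than shut.
Start: joints at [-1.125, 0.241, 0.005, 1.335, 0, 1.571], TCP at [0.216, -0.451, 0.304] pointing down, gripper open.
Joint ranges: [-2.72, 2.72], [-1.05, 1.87], [-1.09, 1.28], [-1.99, 2.15], [-1.42, 1.44], [-3.14, 3.14]. Speed limits (rad/s): [2.79, 2.79, 3.14, 3.14, 3.14, 3.14].

### API

Orientations are given as a unit quaternion [x, y, z, w].
In Python, from workcell import readout, camera, get_calibration, order, bot gives the robot as it stands.
- The arm moves only by the tool send_rows, never from a script. Its argument "moves" is a list of rows, each a list of 3 entries, a list of its own where there are three numbers: the shift along the tool's x, y, z in mm, then the turn, a rotation vector about the tool's x, y, z in rad, then the finger opening in mm, from 0 to 85.4. In form: [[[dx, dy, dz], [ax, ay, az], grip], ...]. A call has 1 to 12 rows; each row is the pose to reach, as a shift and turn from the pose measured when the call began, along the tool's axes at that moment; what a row does not reach only later rows make up. A row lasts 1/12 s, in which the tool goes at most 41.7 mm and 7.16 degrees, less where a joint would pass 70% of its speed; a pose out of reach is approached as far as the arm can. A call with a gripper value outside its range is refused whole. The fingers move at their own pace and stop on an object; the grip force is fixed at half the most. Time passes only in rows, so rows that repeat a pose let the fingers close. It gives the time, the measured TCP pose, the force and the opening at its end, in the units of the state.
- readout.get_obs(): the state, without advancing time (a new reading comes with each control period).
- camera(name): name is "scene" or "top"; returns the picture (400x640x3 uint8, red, green, blue); there is no depth.
- get_calibration(name): a dict with "fx", "fy", "cx", "cy" (pixels), "R" (3x3) and "t" (3): a world point X has camera coordinates R X + t. Camera axes: x right, y down, z forward; pixel columns grow to the right and rows downward; lengths in m; the calibration is good to about 2 mm. A picture is of the moment at which its call begins. get_calibration takes no time and is no camera call.
- order.job_done(): hands the job in, once; it reports no verdict.
The state is a dict: "clock": time; "joint_pos": joint angles; "joint_vel": joint speeds; "tau": joint torques, N m; "eef_pos": TCP position; "tool_rot": TCP orientation; "ft_force": force on the tool from outside, world axes, zero at the start; "ft_torque": the same for the moment, N m; "grip_width": finger opening in m.
Only numpy, scipy, OpenCV 4.12 (cv2) and the standard library are available. Lean on these libraries where they do the work, as an engineer would, in place of code of your own. Each camera call takes 0.05 s, during which the arm holds its last target. There are 200 camera calls.

### The job

Zero the film densitometer for the next radiograph, pressing with the closed fingertips. Switch it on by pressing the raised front end of its mains rocker down until it stays flat; then press the round zero key, the one at the front of the key row, fully in and let it come back; then gently push the head of the measuring arm all the way down onto the bare light aperture, keep it down for two seconds, and let it spring back up. Nothing is to be picked up: press no other key, leave the rocker on, and do not shift the instrument, the magnifier standing on it or the other things on the bench.

Things in the scene. Friction and masses are not known exactly. Their poses are not given: they have to be found in the camera images.
- densitometer: Film densitometer, loose on rubber feet, 3.2 kg: grey case 270 x 270 mm, deck 55 mm above the bench. Origin: centre of its underside; x from its front (robot's side) to its rear, y to its left, z up; offsets below are along these. On the deck: turret (x 54 to 132, y -34 to 34, top 117 mm above the bench), display pod (x 72 to 130, y -133 to -47, top 91 mm); the arm runs forward from the turret.
- rocker_front (a point): Where to press the mains rocker: middle of its raised front face, 14 mm before its pivot; moves with it. White rocker in a black bezel, 38 mm along x, 25 mm wide, at the left rear of the deck (pivot x 78, y 98): two flat faces in a shallow V. Off: front face slopes up to its front edge, 66 mm above the bench. On: front face level, 60 mm above the bench. Takes 2 to 3 N, stays where left; bezel 2 mm high.
- rocker (a joint): Mains rocker angle, rad: 0 off (front end up), 0.34 fully on (front face level).
- zero_key_top (a point): Centre of the top of the round zero key, 22 mm in diameter, at x -70, y -95 mm on the deck: the front one of three keys in a row along x, 48 mm apart. Top 63 mm above the bench, 58 mm when fully in.
- zero_key (a joint): Zero key travel, m: 0 out, 0.005 fully in. Springs back; 1.5 N starts it, 4 N holds it fully in.
- square_key_mid_top (a point): Centre of the top of the middle key, 18 mm square (not to be pressed); same height as the zero key.
- square_key_mid (a joint): Its travel, m: 0 out, 0.005 fully in.
- square_key_rear_top (a point): Centre of the top of the rear key, 18 mm square (not to be pressed); same height.
- square_key_rear (a joint): Its travel, m: 0 out, 0.005 fully in.
- press_pad (a point): Centre of the top of the 34 x 32 mm rubber press pad on the arm's head (52 x 42 mm); moves with the arm. The arm is pivoted 172 mm behind the pad on the turret (x 105, y 0, 100 mm above the bench). Up, the pad is 142 mm above the bench and slopes 0.16 rad, its front edge high; pushed down, it sinks 27 mm and ends level, 114 mm above the bench.
- measuring_arm (a joint): Measuring arm angle, rad: 0 up (at rest), 0.16 fully down with its probe on the aperture. Springs back; about 1.5 N at the pad starts it, about 3 N holds it fully down.
- aperture (a point): Centre of the light aperture, a round glass 20 mm in diameter in a steel ring, in the deck under the arm's head.
- loupe: Black standing magnifier, 38 mm in diameter, 45 mm high, on the left front of the densitometer's deck. Origin: centre of its underside. Bystander.
- step_wedge: Aluminium step wedge, 120 x 30 mm, six steps 6 to 36 mm high. Origin: centre of its underside. Bystander.
- cal_block: Steel calibration block, 80 x 25 mm, 40 mm high. Origin: on its underside. Bystander.
- marker_cup: Yellow cup, 64 mm in diameter, with markers standing in it up to 125 mm high. Origin: centre of its underside. Bystander.
- couplant_bottle: White squeeze bottle, 52 mm in diameter, 150 mm high. Origin: centre of its underside. Bystander.
- film_carton: Film carton, 180 x 130 mm, 35 mm high. Origin: centre of its underside. Bystander.
- weld_coupon: Steel plate 130 x 90 x 8 mm with a weld bead along it. Origin: centre of its underside. Bystander.

How it is judged:
On the way, in this order (a step that is already met when the one before it is completed fails the run):
1. the mains rocker is pressed on, before the key and the arm (value of joint rocker above 0.3 rad and value of joint zero_key below 0.001 m and value of joint measuring_arm below 0.03 rad), for 0.1 s.
2. the round zero key is pressed fully in (value of joint zero_key above 0.004 m and value of joint rocker above 0.3 rad and value of joint measuring_arm below 0.03 rad), for 0.1 s.
3. with the key out again, the arm is held fully down for two seconds (value of joint measuring_arm above 0.145 rad and value of joint zero_key below 0.001 m and value of joint rocker above 0.3 rad), for 1.8 s.
At the end, for the whole second after the job is handed in: The rocker is on (above 0.30 rad), all three keys are out (within 1 mm), the arm is up (under 0.03 rad), the instrument is within 15 mm of where it stood and the magnifier stands upright and still on it (all of step 1 and value of joint each of square_key_mid, square_key_rear below 0.001 m and distance of densitometer from where it was at the start of the episode below 0.015 m and angle between loupe's own z axis and vertical below 0.1 rad and linear speed of loupe below 0.02 m/s); the robot touches nothing.
It fails at once if the zero key or the arm was pressed while the instrument was off (value of joint rocker below 0.2 rad and (value of joint zero_key above 0.0025 m or value of joint measuring_arm above 0.06 rad)).
It fails at once if a wrong key was pressed (value of joint any of square_key_mid, square_key_rear above 0.0025 m).
It fails at once if the arm was not pushed gently (over 40 N) (contact force between the fingers and measuring_arm above 40 N).
It fails at once if the instrument was shifted more than 15 mm, lifted or tipped (distance of densitometer from where it was at the start of the episode above 0.015 m or angle between densitometer's own z axis and vertical above 0.06 rad).
It fails at once if a thing standing by was lifted, carried or pushed more than 15 mm (distance of any of loupe, step_wedge, cal_block, marker_cup, couplant_bottle, film_carton, weld_coupon from where it was at the start of the episode above 0.015 m).
It also fails if it takes over 58 s, if anything falls off the work surface, if the arm or the gripper's body presses on something with over 40 N, if the wrist force passes 120 N, or if a joint passes its speed limit or range.

## Working session

There is one attempt and no reset: what is moved stays moved. The work goes in short steps, Python scripts to look and compute and a tool call to move; the robot and the scene stay as the last step left them, time stands still between calls to the robot, and variables do not carry over. Pictures are saved under pics/ and viewed, about 8 in all and at most 12, crops included, and the job is handed in when it is done.

Besides the shell and the picture viewer there is one more tool, called after "Emit:" as name([rows], argument=value, ...), one row to a line, values as JSON. send_rows: Moves the arm, as the interface text tells. Its arguments: {"type":"object","properties":{"moves":{"type":"array","items":{"type":"array"}}},"required":["moves"]}

```bash
mkdir -p pics; python3 - <<'E'
from workcell import readout, camera, get_calibration, bot
import cv2
for n in("scene","top"):
    cv2.imwrite(f"pics/{n}0.png",camera(n)[:,:,::-1]); c=get_calibration(n); print(n,c)
o=readout.get_obs(); print(o['clock'],o['eef_pos'],o['tool_rot'],o['grip_width'],bot.tips_ahead)
E
```

```text
scene {'fx': 382.5519474741183, 'fy': 382.5519474741183, 'cx': 313.7430859021812, 'cy': 197.01480166920888, 'R': array([[-0.72538065,  0.68834066, -0.00316892],
       [ 0.46358443,  0.48511672, -0.74145212],
       [-0.50883435, -0.53930408, -0.6709983 ]]), 't': array([ 0.43815879, -0.15919734,  1.42829615])}
top {'fx': 494.6174536173468, 'fy': 494.6174536173468, 'cx': 316.5505796032005, 'cy': 202.27441797582327, 'R': array([[ 0.00374377, -0.99997711, -0.00563532],
       [-0.99875448, -0.00345869, -0.04977482],
       [ 0.04975419,  0.00581464, -0.99874457]]), 't': array([-0.01835245,  0.5919516 ,  1.80842812])}
0.1 [ 0.21542093 -0.45073925  0.30309061] [ 9.75255995e-01  2.21076503e-01 -1.99145458e-04 -9.39978399e-04] 0.08552268659466117 0.0726
```

View pics/top0.png

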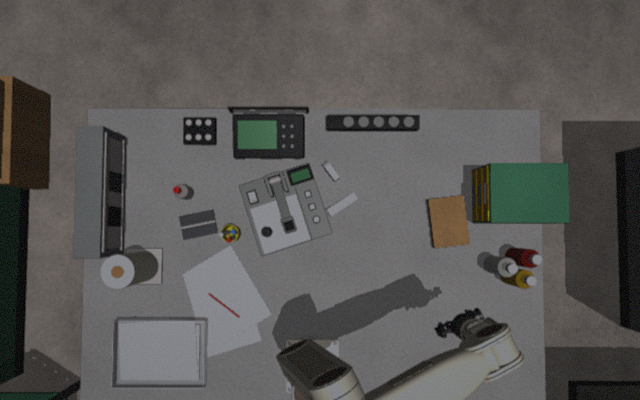

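View pics/scene0.png

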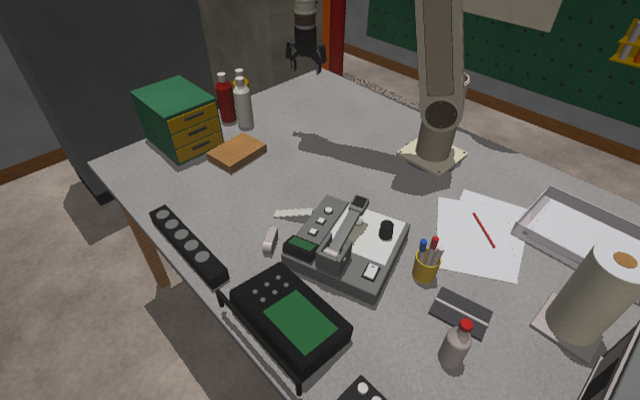

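The top view shows the densitometer near (285,208), turned about 15°, with the rocker near (253,197), zero key near (316,219), press pad near (289,226) and loupe near (266,232). I'll enlarge crops to get exact pixels.

```bash
python3 - <<'E'
import cv2,numpy as np
a=cv2.imread("pics/top0.png")[155:265,230:345]
b=cv2.imread("pics/scene0.png")[185:310,270:420]
a=cv2.resize(a,None,fx=5,fy=5,interpolation=cv2.INTER_CUBIC)
b=cv2.resize(b,None,fx=5,fy=5,interpolation=cv2.INTER_CUBIC)
for im,(u0,v0) in((a,(230,155)),(b,(270,185))):
    for k in range(0,200,10):
        cv2.putText(im,str(u0+k),(k*5,8),0,.3,(0,255,255));cv2.line(im,(k*5,0),(k*5,im.shape[0]),(0,255,255) ,1) if k%50==0 else 0
        cv2.putText(im,str(v0+k),(0,k*5+4),0,.3,(0,255,255));cv2.line(im,(0,k*5),(im.shape[1],k*5),(0,255,255),1) if k%50==0 else 0
cv2.imwrite("pics/ta.png",np.clip(a*1.5,0,255).astype('uint8'));cv2.imwrite("pics/sb.png",b[:600])
E
```

```text
(no output)
```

View pics/ta.png

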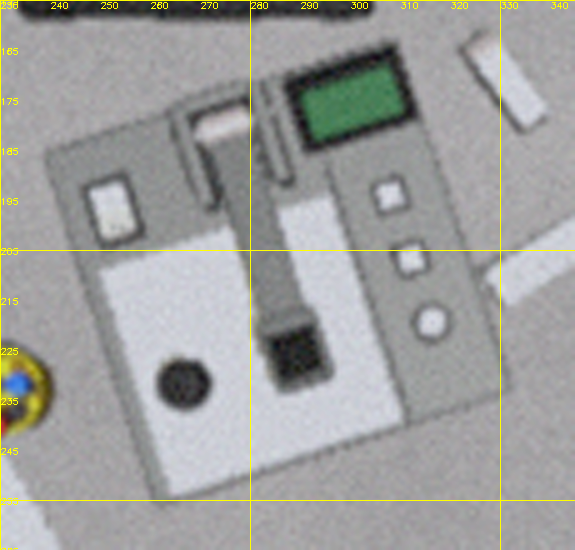

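View pics/sb.png

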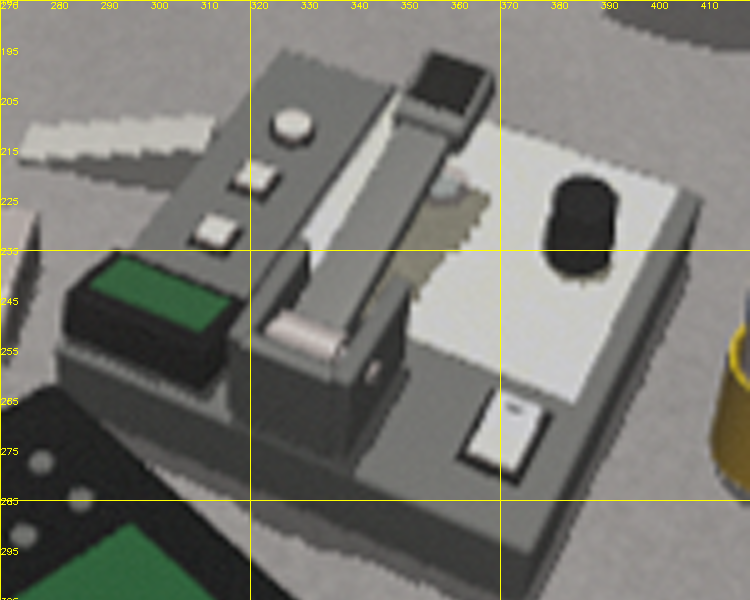

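Crop readings, top view: deck corners (262,255.4), (332,232.6), (239.2,185); zero, mid and rear keys (316.4,219.4), (312.2,206.8), (308.2,193.8); pad (289.4,225.6); rocker centre (252.6,197.2).
Scene view: keys (328.4,209.8), (321.2,220.6), (313.2,231); rocker (371.2,271.6); pad (359.2,201.4).

Next I'll cast these onto planes at the known heights and fit the pose.

```bash
cat > h.py <<'E'
import numpy as np
from workcell import get_calibration
from scipy.spatial.transform import Rotation as Ro
def cast(n,u,v,z):
    c=get_calibration(n); R,t=c['R'],c['t']
    d=R.T@[(u-c['cx'])/c['fx'],(v-c['cy'])/c['fy'],1]; o=-R.T@t
    return (o+d*(z-o[2])/d[2])[:2]
def fit(L,W):
    L,W=np.array(L),np.array(W); a,b=L-L.mean(0),W-W.mean(0)
    th=np.arctan2((a[:,0]*b[:,1]-a[:,1]*b[:,0]).sum(),(a*b).sum())
    M=np.array([[np.cos(th),-np.sin(th)],[np.sin(th),np.cos(th)]])
    p=W.mean(0)-M@L.mean(0); return p,th,M,(W-(L@M.T+p))*1000
E
python3 - <<'E'
from h import *
K={'zero':(-70,-95,63),'mid':(-22,-95,63),'rear':(26,-95,63),'rock':(78,98,61),'pad':(-67,0,142)}
C={'fl':(-135,135,55),'fr':(-135,-135,55),'rl':(135,135,55)}
P={'top':dict(fl=(262,255.4),fr=(332,232.6),rl=(239.2,185),zero=(316.4,219.4),mid=(312.2,206.8),rear=(308.2,193.8),pad=(289.4,225.6),rock=(252.6,197.2)),
'scene':dict(zero=(328.4,209.8),mid=(321.2,220.6),rear=(313.2,231),rock=(371.2,271.6),pad=(359.2,201.4))}
D={**K,**C}; AL,AW=[],[]
for n in P:
    L=[np.array(D[k][:2])/1000 for k in P[n]]; W=[cast(n,*P[n][k],D[k][2]/1000) for k in P[n]]
    p,th,M,r=fit(L,W); print(n,p,th,dict(zip(P[n],r.round(1).tolist()))); AL+=L;AW+=W
p,th,M,r=fit(AL,AW); print('all',p,th)
for k,l in dict(rocker=(64,98),zero=(-70,-95),pad=(-67,0)).items(): print(k,(M@np.array(l)/1000+p).round(4))
print('loupe',cast('top',266.8,231.6,.1),'wedge/pod')
print(get_calibration and Ro.from_quat([0.975256,0.2210765,-.0002,-.00094]).as_matrix().round(4))
E
```

```text
top [0.56618008 0.09550049] 0.3183666148846464 {'fl': [2.8, -2.9], 'fr': [0.9, 2.6], 'rl': [-0.6, -2.7], 'zero': [-1.2, 0.4], 'mid': [-1.7, 0.7], 'rear': [-0.6, 0.2], 'pad': [2.9, 1.1], 'rock': [-2.4, 0.6]}
scene [0.57196158 0.10249742] 0.32314412495882044 {'zero': [-0.5, -0.1], 'mid': [0.0, 1.6], 'rear': [-1.5, -0.2], 'rock': [-1.0, -0.9], 'pad': [3.0, -0.5]}
all [0.56834346 0.09826219] 0.32400351450412984
rocker [0.5978 0.2115]
zero [ 0.5322 -0.0141]
pad [0.5048 0.0769]
loupe [0.48425146 0.15726903] wedge/pod
[[ 9.023e-01  4.312e-01 -8.000e-04]
 [ 4.312e-01 -9.022e-01  1.700e-03]
 [ 0.000e+00 -1.900e-03 -1.000e+00]]
```

Emit:
send_rows([
  [[30,-20,0],[0,0,0.02],0],
  [[60,-40,0],[0,0,0.04],0],
  [[95,-65,0],[0,0,0.06],0],
  [[130,-89,0],[0,0,0.08],0],
  [[164,-112,0],[0,0,0.1],0],
  [[198,-135,0],[0,0,0.124],0],
  [[232,-159,0],[0,0,0.124],0],
  [[266,-182,0],[0,0,0.124],0],
  [[300,-205,0],[0,0,0.124],0],
  [[334,-229,0],[0,0,0.124],0],
  [[368,-252,0],[0,0,0.124],0],
  [[400,-274,0],[0,0,0.124],0],
])

```text
clock: 1.1
eef_pos: [0.4586, -0.0288, 0.3034]
tool_rot: [0.987, 0.161, -0.0, -0.001]
ft_force: [1.4, -0.3, 0.2]
grip_width: -0.0
```

Emit:
send_rows([
  [[30,-26,0],[0,0,0],0],
  [[60,-52,0],[0,0,0],0],
  [[90,-79,0],[0,0,0],0],
  [[120,-105,0],[0,0,0],0],
  [[150,-131,0],[0,0,0],0],
  [[180,-158,0],[0,0,0],0],
  [[210,-184,0],[0,0,0],0],
  [[210,-184,30],[0,0,0],0],
  [[210,-184,65],[0,0,0],0],
  [[210,-184,100],[0,0,0],0],
  [[210,-184,130],[0,0,0],0],
  [[210,-184,130],[0,0,0],0],
])

```text
clock: 2.1
eef_pos: [0.5965, 0.2062, 0.1652]
tool_rot: [0.986, 0.165, -0.008, -0.002]
ft_force: [-1.7, -1.3, -0.8]
grip_width: 0.0002
```

```bash
python3 - <<'E'
from h import *
from workcell import readout,camera,bot
import cv2
o=readout.get_obs(); R=Ro.from_quat(o['tool_rot']).as_matrix(); tip=R@[0,0,bot.tips_ahead]+o['eef_pos']; print(tip,o['ft_force'])
I={n:camera(n)[:,:,::-1] for n in('scene','top')}
for n in I:
    c=get_calibration(n); q=c['R']@tip+c['t']; print(n,c['fx']*q[0]/q[2]+c['cx'],c['fy']*q[1]/q[2]+c['cy'])
b=np.hstack([cv2.resize(I['scene'][200:310,310:420],None,fx=3.6,fy=3.6,interpolation=2),cv2.resize(I['top'][150:260,220:330],None,fx=3.6,fy=3.6,interpolation=2)])
cv2.imwrite('pics/r1.png',b)
E
```

```text
[0.59530243 0.20627744 0.09257707] [-1.73691196 -1.29076413 -0.75735702]
scene 373.22771022000325 256.5673635720997
top 253.42936088179718 200.02873644939004
```

View pics/r1.png

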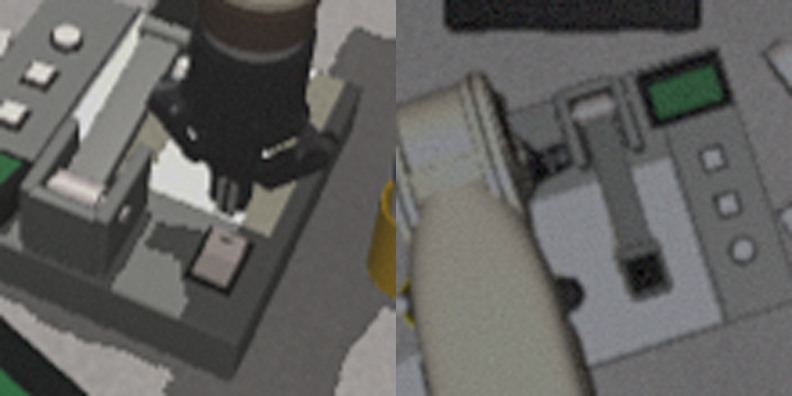

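The tips appear at scene pixel (374,256.5) against a prediction of (373,256.6), so calibration and kinematics agree. They hover just in front of the rocker pivot, over its front half. Next I'll shift slightly and press.

Emit:
send_rows([
  [[6,-3,5],[0,0,0],0],
  [[6,-3,10],[0,0,0],0],
  [[6,-3,15],[0,0,0],0],
  [[6,-3,20],[0,0,0],0],
  [[6,-3,23],[0,0,0],0],
  [[6,-3,26],[0,0,0],0],
  [[6,-3,28],[0,0,0],0],
  [[6,-3,30],[0,0,0],0],
  [[6,-3,31],[0,0,0],0],
  [[6,-3,32],[0,0,0],0],
  [[6,-3,33],[0,0,0],0],
  [[6,-3,33],[0,0,0],0],
])

```text
clock: 3.2
eef_pos: [0.605, 0.2109, 0.1392]
tool_rot: [0.986, 0.166, -0.003, -0.003]
ft_force: [-0.0, -0.0, 0.2]
grip_width: 0.0002
```

```bash
cat >> h.py <<'E'
def state():
    from workcell import readout,bot
    o=readout.get_obs(); R=Ro.from_quat(o['tool_rot']).as_matrix(); tip=R@[0,0,bot.tips_ahead]+o['eef_pos']
    print(o['clock'],'tip',tip.round(4),'F',o['ft_force'].round(2),'R',R.round(3).tolist()); return tip,R
E
python3 -c "from h import *;state()"
```

```text
3.2 tip [0.6045 0.2112 0.0666] F [-0.01 -0.    0.2 ] R [[0.945, 0.328, -0.007], [0.328, -0.945, 0.005], [-0.005, -0.007, -1.0]]
```

Emit:
send_rows([
  [[-5,0,0],[0,0,0],0],
  [[-5,0,1],[0,0,0],0],
  [[-5,0,2],[0,0,0],0],
  [[-5,0,3],[0,0,0],0],
  [[-5,0,4],[0,0,0],0],
  [[-5,0,5],[0,0,0],0],
  [[-5,0,6],[0,0,0],0],
  [[-5,0,7],[0,0,0],0],
  [[-5,0,7],[0,0,0],0],
  [[-5,0,7],[0,0,0],0],
])

```text
clock: 4.03
eef_pos: [0.6003, 0.2093, 0.1324]
tool_rot: [0.986, 0.166, -0.003, -0.003]
ft_force: [-2.0, -0.8, 3.6]
grip_width: -0.0002
```

```bash
python3 -c "from h import *;state()"
```

```text
4.0333 tip [0.5998 0.2096 0.0598] F [-1.96 -0.79  3.57] R [[0.945, 0.328, -0.007], [0.328, -0.945, 0.005], [-0.005, -0.007, -1.0]]
```

Emit:
send_rows([
  [[0,0,1],[0,0,0],0],
  [[0,0,2],[0,0,0],0],
  [[0,0,3],[0,0,0],0],
  [[0,0,3],[0,0,0],0],
  [[0,0,3],[0,0,0],0],
])

```text
clock: 4.45
eef_pos: [0.6003, 0.2092, 0.1322]
tool_rot: [0.986, 0.166, -0.002, -0.003]
ft_force: [-7.9, -2.7, 16.0]
grip_width: -0.0003
```

```bash
python3 -c "from h import *;state()"
```

```text
4.45 tip [0.5999 0.2096 0.0596] F [-7.88 -2.73 16.01] R [[0.945, 0.328, -0.005], [0.328, -0.945, 0.006], [-0.003, -0.007, -1.0]]
```

The force jumped from 3.6 to 16 N with no further travel at tip height 59.6 mm, so the rocker is at its stop. I'll rise, cross over and hover above the zero key.

Emit:
send_rows([
  [[0,0,-15],[0,0,0],0],
  [[0,0,-50],[0,0,0],0],
  [[0,0,-90],[0,0,0],0],
  [[0,0,-130],[0,0,0],0],
  [[0,0,-140],[0,0,0],0],
  [[-20,28,-140],[0,0,0],0],
  [[-42,59,-140],[0,0,0],0],
  [[-65,90,-140],[0,0,0],0],
  [[-88,122,-140],[0,0,0],0],
  [[-111,154,-140],[0,0,0],0],
  [[-136,190,-140],[0,0,0],0],
  [[-136,190,-140],[0,0,0],0],
])

```text
clock: 5.45
eef_pos: [0.5331, -0.0214, 0.2712]
tool_rot: [0.987, 0.162, -0.003, -0.002]
ft_force: [0.0, 1.4, 0.6]
grip_width: 0.0
```

Emit:
send_rows([
  [[0,0,20],[0,0,0],0],
  [[0,0,45],[0,0,0],0],
  [[0,0,70],[0,0,0],0],
  [[0,0,95],[0,0,0],0],
  [[0,0,105],[0,0,0],0],
  [[0,0,105],[0,0,0],0],
  [[0,0,105],[0,0,0],0],
  [[0,0,105],[0,0,0],0],
])

```text
clock: 6.12
eef_pos: [0.5338, -0.0209, 0.1675]
tool_rot: [0.987, 0.163, -0.001, -0.002]
ft_force: [-0.8, -0.5, -0.7]
grip_width: -0.0
```

```bash
python3 - <<'E'
from h import *
from workcell import camera
import cv2
tip,R=state()
I={n:camera(n)[:,:,::-1] for n in('scene','top')}
for n in I:
    c=get_calibration(n); q=c['R']@tip+c['t']; print(n,c['fx']*q[0]/q[2]+c['cx'],c['fy']*q[1]/q[2]+c['cy'])
b=np.hstack([cv2.resize(I['scene'][180:290,290:400],None,fx=3.6,fy=3.6,interpolation=2),cv2.resize(I['top'][160:270,230:340],None,fx=3.6,fy=3.6,interpolation=2)])
cv2.imwrite('pics/r2.png',b)
E
```

```text
6.1167 tip [ 0.5336 -0.0207  0.0949] F [-0.83 -0.48 -0.74] R [[0.947, 0.321, -0.003], [0.321, -0.947, 0.003], [-0.002, -0.003, -1.0]]
scene 326.40156686757723 199.68689543994137
top 317.6409812628267 217.73176062612842
```

View pics/r2.png

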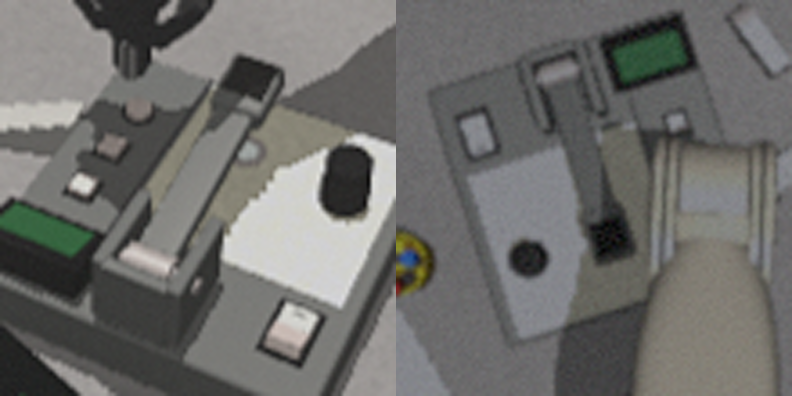

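The rocker now shows its front face flat and rear end raised, so it is on. The tip is at scene (326,199.9), as predicted, and the key is at (328.2,209.6). I need about 7 mm to the left before pressing.

Emit:
send_rows([
  [[2,-7,5],[0,0,0],0],
  [[2,-7,12],[0,0,0],0],
  [[2,-7,19],[0,0,0],0],
  [[2,-7,26],[0,0,0],0],
  [[2,-7,28],[0,0,0],0],
  [[2,-7,30],[0,0,0],0],
  [[2,-7,32],[0,0,0],0],
  [[2,-7,34],[0,0,0],0],
  [[2,-7,36],[0,0,0],0],
  [[2,-7,37],[0,0,0],0],
  [[2,-7,37],[0,0,0],0],
  [[2,-7,37],[0,0,0],0],
])

```text
clock: 7.22
eef_pos: [0.5333, -0.0137, 0.1311]
tool_rot: [0.987, 0.163, -0.001, -0.001]
ft_force: [-2.4, -0.1, 3.3]
grip_width: -0.0001
```

```bash
python3 -c "from h import *;state()"
```

```text
7.2167 tip [ 0.5331 -0.0135  0.0585] F [-2.39 -0.11  3.27] R [[0.947, 0.321, -0.002], [0.321, -0.947, 0.002], [-0.001, -0.003, -1.0]]
```

Tip is at 58.5 mm with 3.3 N. I'll push on to a clear stop.

Emit:
send_rows([
  [[0,0,1],[0,0,0],0],
  [[0,0,2],[0,0,0],0],
  [[0,0,3],[0,0,0],0],
  [[0,0,3],[0,0,0],0],
  [[0,0,3],[0,0,0],0],
])

```text
clock: 7.63
eef_pos: [0.5332, -0.0137, 0.1304]
tool_rot: [0.987, 0.163, -0.0, -0.001]
ft_force: [-7.1, -0.2, 16.7]
grip_width: 0.0002
```

```bash
python3 -c "from h import *;state()"
```

```text
7.6333 tip [ 0.5332 -0.0135  0.0578] F [-7.07 -0.19 16.7 ] R [[0.947, 0.321, -0.001], [0.321, -0.947, 0.002], [-0.0, -0.003, -1.0]]
```

The stop is clear at 57.8 mm. I'll release and go over the press pad.

Emit:
send_rows([
  [[0,0,-12],[0,0,0],0],
  [[0,0,-45],[0,0,0],0],
  [[0,0,-85],[0,0,0],0],
  [[0,0,-125],[0,0,0],0],
  [[0,0,-132],[0,0,0],0],
  [[0,0,-132],[0,0,0],0],
  [[1,-25,-132],[0,0,0],0],
  [[3,-55,-132],[0,0,0],0],
  [[5,-85,-132],[0,0,0],0],
  [[5,-94,-132],[0,0,0],0],
  [[5,-94,-132],[0,0,0],0],
  [[5,-94,-125],[0,0,0],0],
])

```text
clock: 8.63
eef_pos: [0.5084, 0.0768, 0.2554]
tool_rot: [0.987, 0.163, 0.0, -0.001]
ft_force: [0.7, 0.3, 0.8]
grip_width: 0.0002
```

Emit:
send_rows([
  [[0,0,5],[0,0,0],0],
  [[0,0,12],[0,0,0],0],
  [[0,0,20],[0,0,0],0],
  [[0,0,20],[0,0,0],0],
  [[0,0,20],[0,0,0],0],
])

```text
clock: 9.05
eef_pos: [0.508, 0.0761, 0.2344]
tool_rot: [0.987, 0.163, -0.001, -0.001]
ft_force: [0.5, -0.4, 0.3]
grip_width: 0.0001
```

```bash
python3 - <<'E'
from h import *
from workcell import camera
import cv2
tip,R=state()
I={n:camera(n)[:,:,::-1] for n in('scene',)}
for n in I:
    c=get_calibration(n); q=c['R']@tip+c['t']; print(n,c['fx']*q[0]/q[2]+c['cx'],c['fy']*q[1]/q[2]+c['cy'])
cv2.imwrite('pics/r3.png',cv2.resize(I['scene'][170:280,290:400],None,fx=5,fy=5,interpolation=2))
E
```

```text
9.05 tip [0.5079 0.0762 0.1618] F [ 0.48 -0.43  0.32] R [[0.947, 0.321, -0.002], [0.321, -0.947, 0.001], [-0.001, -0.002, -1.0]]
scene 359.3772893552004 194.48304762965228
```

View pics/r3.png

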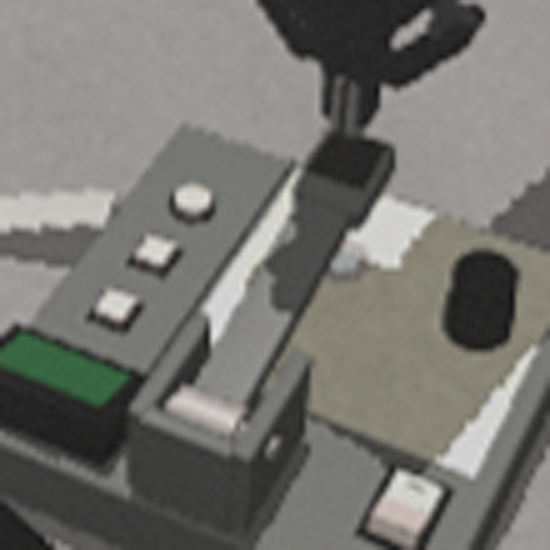

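The tips at (358.6,194) are directly above the pad at (359.6,201.2), the keys are all out and the rocker is on. I'll push the arm down slowly.

Emit:
send_rows([
  [[0,0,5],[0,0,0],0],
  [[0,0,10],[0,0,0],0],
  [[0,0,14],[0,0,0],0],
  [[0,0,17],[0,0,0],0],
  [[0,0,20],[0,0,0],0],
  [[0,0,23],[0,0,0],0],
  [[0,0,26],[0,0,0],0],
  [[0,0,29],[0,0,0],0],
  [[0,0,32],[0,0,0],0],
  [[0,0,35],[0,0,0],0],
  [[0,0,38],[0,0,0],0],
  [[0,0,40],[0,0,0],0],
])

```text
clock: 10.1
eef_pos: [0.508, 0.0762, 0.1946]
tool_rot: [0.987, 0.163, -0.001, -0.001]
ft_force: [-1.1, -0.7, 3.0]
grip_width: -0.0
```

```bash
python3 -c "from h import *;state()"
```

```text
10.1 tip [0.5079 0.0763 0.122 ] F [-1.12 -0.71  3.  ] R [[0.947, 0.321, -0.001], [0.321, -0.947, 0.001], [-0.001, -0.002, -1.0]]
```

Emit:
send_rows([
  [[0,0,1],[0,0,0],0],
  [[0,0,2],[0,0,0],0],
  [[0,0,3],[0,0,0],0],
  [[0,0,4],[0,0,0],0],
  [[0,0,5],[0,0,0],0],
  [[0,0,6],[0,0,0],0],
  [[0,0,7],[0,0,0],0],
  [[0,0,8],[0,0,0],0],
  [[0,0,9],[0,0,0],0],
  [[0,0,9],[0,0,0],0],
])

```text
clock: 10.93
eef_pos: [0.5079, 0.0762, 0.1866]
tool_rot: [0.987, 0.163, -0.0, -0.001]
ft_force: [-4.7, -2.4, 10.5]
grip_width: 0.0002
```

```bash
python3 -c "from h import *;state()"
```

```text
10.9333 tip [0.5078 0.0763 0.114 ] F [-4.73 -2.38 10.51] R [[0.947, 0.321, -0.001], [0.321, -0.947, 0.001], [-0.0, -0.002, -1.0]]
```

At the stop: 114.0 mm with 10.5 N. I'll hold for over two seconds.

Emit:
send_rows([
  [[0,0,2],[0,0,0],0],
  [[0,0,2],[0,0,0],0],
  [[0,0,2],[0,0,0],0],
  [[0,0,2],[0,0,0],0],
  [[0,0,2],[0,0,0],0],
  [[0,0,2],[0,0,0],0],
  [[0,0,2],[0,0,0],0],
  [[0,0,2],[0,0,0],0],
  [[0,0,2],[0,0,0],0],
  [[0,0,2],[0,0,0],0],
  [[0,0,2],[0,0,0],0],
  [[0,0,2],[0,0,0],0],
])

```text
clock: 11.93
eef_pos: [0.5078, 0.0762, 0.1863]
tool_rot: [0.987, 0.163, 0.0, -0.001]
ft_force: [-5.3, -3.0, 14.2]
grip_width: 0.0001
```

Emit:
send_rows([
  [[0,0,2],[0,0,0],0],
  [[0,0,2],[0,0,0],0],
  [[0,0,2],[0,0,0],0],
  [[0,0,2],[0,0,0],0],
  [[0,0,2],[0,0,0],0],
  [[0,0,2],[0,0,0],0],
  [[0,0,2],[0,0,0],0],
  [[0,0,2],[0,0,0],0],
  [[0,0,2],[0,0,0],0],
  [[0,0,2],[0,0,0],0],
  [[0,0,2],[0,0,0],0],
  [[0,0,2],[0,0,0],0],
])

```text
clock: 12.93
eef_pos: [0.5077, 0.0762, 0.1862]
tool_rot: [0.987, 0.163, 0.001, -0.001]
ft_force: [-7.4, -1.8, 14.3]
grip_width: 0.0001
```

Emit:
send_rows([
  [[0,0,2],[0,0,0],0],
  [[0,0,2],[0,0,0],0],
  [[0,0,2],[0,0,0],0],
  [[0,0,2],[0,0,0],0],
  [[0,0,2],[0,0,0],0],
  [[0,0,2],[0,0,0],0],
])

```text
clock: 13.43
eef_pos: [0.5076, 0.0762, 0.1862]
tool_rot: [0.987, 0.163, 0.002, -0.001]
ft_force: [-6.5, -1.7, 15.5]
grip_width: -0.0002
```

Held down for 2.5 s at about 14 N. I'll release gradually, rise clear and check.

Emit:
send_rows([
  [[0,0,-4],[0,0,0],0],
  [[0,0,-9],[0,0,0],0],
  [[0,0,-14],[0,0,0],0],
  [[0,0,-19],[0,0,0],0],
  [[0,0,-24],[0,0,0],0],
  [[0,0,-30],[0,0,0],0],
  [[0,0,-40],[0,0,0],0],
  [[0,0,-60],[0,0,0],0],
  [[0,0,-80],[0,0,0],0],
  [[0,0,-100],[0,0,0],0],
  [[0,0,-100],[0,0,0],0],
  [[0,0,-100],[0,0,0],0],
])

```text
clock: 14.43
eef_pos: [0.5077, 0.076, 0.2874]
tool_rot: [0.987, 0.163, 0.003, -0.001]
ft_force: [0.4, -0.3, 0.0]
grip_width: -0.0
```

```bash
python3 - <<'E'
from h import *
from workcell import camera
import cv2
state()
I=camera('scene')[:,:,::-1]
a=cv2.imread('pics/scene0.png')
cv2.imwrite('pics/end.png',np.hstack([cv2.resize(i[180:310,270:400],None,fx=3,fy=3,interpolation=2) for i in(a,I)]))
E
```

```text
14.4333 tip [0.508  0.0761 0.2148] F [ 0.39 -0.32  0.02] R [[0.947, 0.321, 0.005], [0.321, -0.947, 0.002], [0.005, -0.001, -1.0]]
```

View pics/end.png

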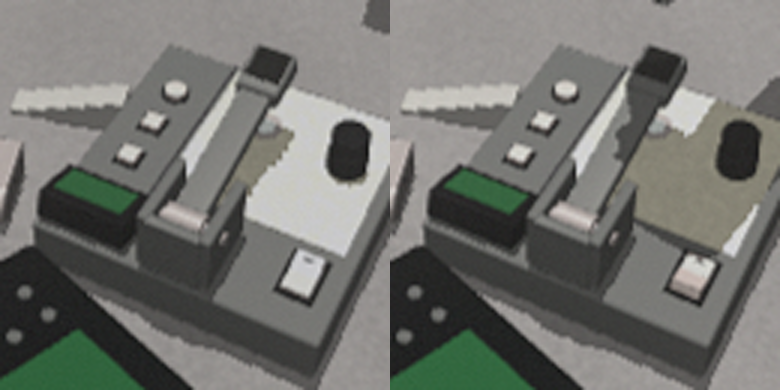

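The start and end crops match: arm up (head at crop (270,67) against (660-390,67)), keys out, instrument and loupe unmoved, rocker flipped on. The robot is clear.

```bash
python3 -c "from workcell import order; print(order.job_done())"
```

```text
the job is handed in; nothing more can be done
None
```

The densitometer is zeroed as asked, and I handed the job in at about 14.5 s. The hand-in reports no verdict, so success rests on my own checks below.

| Step | What I did | Reading |
|---|---|---|
| Mains rocker | Pressed to its stop | Tip at 59.6 mm, 16 N |
| Zero key | Pressed fully in, then released | Tip at 57.8 mm, 17 N |
| Measuring arm | Held down for about 2.5 s, then eased back up | Tip at 114 mm, 10–16 N (limit 40 N) |

- **Last checks:** The final picture shows the rocker on, all keys out and the arm up. The instrument and magnifier look unmoved against the first picture. The fingertips are about 70 mm above the pad with no contact force.
- **Disagreement:** The two cameras placed the instrument 6–7 mm apart in x and y. About a third of that was a rounding bias in my crops. I averaged the two views and checked the alignment from close up in the scene view, and all three presses then met their stops at the expected heights.
- **Not checked:** I did not look at the bench items outside that final crop again. The tool stayed above them throughout.

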